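# Press the treatment stones home in their warming tray

### The arm

A 6-joint arm with a two-finger parallel gripper is mounted at the origin on the work surface. World frame = base frame: x ahead of the robot, y to its left, z up, the work surface at z = 0. Lengths are in m, angles in rad, forces in N, time in s.
With the tool pointing down it reaches from about 0.35 to 0.725 m from the base axis. Payload 6 kg.
Tool frame: the origin (TCP) lies at the very end of the fingers, on their centre line; the grasp point (between the pads) lies bot.grasp_offset behind it (bot.grasp_offset is the distance from the TCP to the grasp point, in m); z points along the fingers, y is the line along which they close (so a half turn about z gives the same grasp; the last joint's range is limited). The gripper opens to 85 mm and grips with 20 to 120 N. Pads are 22 mm wide; open, the fingers measure 114 mm over their backs; the gripper's body (76 mm by 85 mm) begins 54 mm behind the grasp point. The pads swing forward as they close: fully open they stand 13 mm farther back than shut.
Start: joints at [1.448, 0.04, 0.085, 0, -1.615, -0.334], TCP at [0.265, 0.538, 0.231] pointing down, gripper open.
Joint ranges: [-2.56, 2.56], [-1.29, 2.01], [-1.08, 1.49], [-3.29, 1.98], [-2.81, -0.18], [-2.99, 2.99]. Speed limits (rad/s): [2.57, 2.57, 3.01, 3.14, 3.14, 3.14].

### API

Orientations are given as a unit quaternion [w, x, y, z].
In Python, from station import bot, optics, ticket gives the robot as it stands. The module is installed in compiled form; this text tells all that it offers.
- The arm moves only by the tool arm_command, never from a script. Its argument "motion" is a list of rows, each a list of 2 entries, a list of its own where there are three numbers: the shift along the tool's x, y, z each as a share of 2.5 cm, from -1 to 1, then the turn, a rotation vector about the tool's x, y, z each as a share of 60 degrees, from -1 to 1. A call has 1 to 10 rows; each row shifts and turns the commanded pose from where the row before left it, along the tool's axes as they then stand; what a row does not reach is not made up. A row lasts 1/10 s, in which the tool goes at most 50 mm and 8.59 degrees, less where a joint would pass 70% of its speed; a pose out of reach is approached as far as the arm can. A call with a number of a shift or a turn outside -1 to 1 is refused whole. A call with a gripper value outside its range is refused whole. "claw" is the finger opening in mm, from 0 to 85.4, set as the call begins (left out, the last holds). The fingers move at their own pace and stop on an object; "grip_force" is the grip in N (left out, the last holds). Time passes only in rows, so rows that do not move let the fingers close. It gives the time, the measured TCP pose, the force, the opening and the grip force at its end, in the units of the state.
- bot.state(): the state, without advancing time (a new reading comes with each control period).
- optics.snapshot(name): name is "side" or "top" or "wrist"; returns the picture (384x512x3 uint8, red, green, blue); there is no depth.
- optics.get_calibration(name): a dict with "fx", "fy", "cx", "cy" (pixels), "rvec" (rotation vector, rad) and "tvec" (3), from world to camera coordinates, as OpenCV has them. Camera axes: x right, y down, z forward; pixel columns grow to the right and rows downward; lengths in m; the calibration is good to about 2 mm. A picture is of the moment at which its call begins: read the wrist's pose just before it. get_calibration takes no time and is no camera call; for the wrist camera it gives the pose at the moment of the call.
- ticket.finish_job(): hands the job in; it is judged then, once.
The state is a dict: "time_s": time; "joint_pos": joint angles; "joint_velocities": joint speeds; "joint_torque": joint torques, N m; "tcp_pos": TCP position; "tool_rot": TCP orientation; "force": force on the tool from outside, world axes, zero at the start; "wrist_torque": the same for the moment, N m; "width": finger opening in m; "gripper_force": force on a finger pad.
Only numpy, scipy, OpenCV 4.12 (cv2) and the standard library are available. Lean on these libraries where they do the work, as an engineer would, in place of code of your own. Each camera call takes 0.05 s, during which the arm holds its last target. There are 200 camera calls.

### The job

Take the wooden hand press by its handle and tamp the stones in the aluminium tray down, firmly but never hard, since the feet under them are delicate, until every stone is fully home on its hard stop, leaning on them there for a moment, and all lie level; touch the stones only with the press. Then stand the press upright in its shallow white dish and let go, leaving the other things on the table alone.

Things in the scene. Friction and masses are not known exactly. Their poses are not given: they have to be found in the camera images.
- press_mid (a point): The hand press (tamper): one piece of pale wood, a square flat foot plate 70 x 70 mm, 14 mm thick, with a square upright handle 28 x 28 mm rising from its middle to 100 mm above the foot's flat underside, sides parallel to the plate's. About 0.2 kg, standing on its foot. This point is on its axis, 50 mm above the foot's underside; z up along the handle, x and y square to the plate's sides.
- tray: The stone tray, an open aluminium bin fixed to the table, 92 mm (its x) by 132 mm (its y), 65 mm high, walls 5 mm (inside 82 x 122 mm). Origin on the table under its centre. Six stones stand in it in two rows of three, at x = -20 and +20 mm, y = -40, 0 and +40 mm in its frame, each 3 to 16 mm too high at the start.
- dish: The press's dish: a shallow white square tray fixed to the table, 104 x 104 mm outside, 14 mm high, walls 5 mm, floor 5 mm thick. Origin on the table under its centre, z up.
- stone1_mid (a point): A basalt stone: loose dark pebble with flat top and bottom, about 34 mm across, 26 mm thick, 55 g, in one of the tray's six places (any of them). Point at its centre, half-way up; z up through its flat top.
- stone1: The same stone, as a whole; origin at the middle of its underside. Under each of the six stones a small steel foot slides down stiffly (about 2 N each), does not spring back, and stays where it is left, until it meets its hard stop; all six stops are at one height. Home is felt as a sharp rise of force.
- stone2_mid (a point): A basalt stone: loose dark pebble with flat top and bottom, about 34 mm across, 26 mm thick, 55 g, in one of the tray's six places (any of them). Point at its centre, half-way up; z up through its flat top.
- stone2: The same stone, as a whole; origin at the middle of its underside. Four moving stones together resist the press with about 8 N; against the stops, lean on it for a moment with about 12 N in all. The feet are delicate: go down slowly (about 10 mm per second); no single stone may be pressed with more than 15 N.
- stone3_mid (a point): A basalt stone: loose dark pebble with flat top and bottom, about 34 mm across, 26 mm thick, 55 g, in one of the tray's six places (any of them). Point at its centre, half-way up; z up through its flat top.
- stone3: The same stone, as a whole; origin at the middle of its underside.
- stone4_mid (a point): A basalt stone: loose dark pebble with flat top and bottom, about 34 mm across, 26 mm thick, 55 g, in one of the tray's six places (any of them). Point at its centre, half-way up; z up through its flat top.
- stone4: The same stone, as a whole; origin at the middle of its underside.
- stone5_mid (a point): A basalt stone: loose dark pebble with flat top and bottom, about 34 mm across, 26 mm thick, 55 g, in one of the tray's six places (any of them). Point at its centre, half-way up; z up through its flat top.
- stone5: The same stone, as a whole; origin at the middle of its underside.
- stone6_mid (a point): A basalt stone: loose dark pebble with flat top and bottom, about 34 mm across, 26 mm thick, 55 g, in one of the tray's six places (any of them). Point at its centre, half-way up; z up through its flat top.
- stone6: The same stone, as a whole; origin at the middle of its underside.
- tray_rim (a point): Centre of the tray's mouth, at rim height (65 mm). The press foot, square to the tray and moved 20 mm along the tray's y to either side of this point, fits inside with 6 mm to spare all round and covers four stones. When all stones are home their tops lie level, somewhere 7 to 27 mm below this point: how deep is set underneath and can be neither measured nor seen.
- bottle_a: White plastic bottle, 52 mm wide, 140 mm tall, standing; origin at its underside. Bystander.
- bottle_b: White plastic bottle, 46 mm wide, 110 mm tall, standing; origin at its underside. Bystander.
- tape: Roll of tape lying flat, 90 mm across, 22 mm high; origin at its underside. Bystander.
- probe: Hand probe lying down, about 125 mm long, 24 mm thick; origin at its underside. Bystander.
- jar: Clear open jar, 100 mm across, 75 mm tall; origin at its underside. Bystander.
- press: The same press, as a whole; this origin is at the middle of the foot's underside, z up.
Not all that is in view belongs to the job. What is shaped like the stone6 but purple or yellow is not meant.

How it is judged:
By the outcome, as a careful person would: the job done as asked, in the order asked, and still so for the second after the job is handed in, with the robot touching nothing.
It also fails if it takes over 61 s, if anything falls off the work surface, if the arm or the gripper's body presses on something with over 40 N, if the wrist force passes 120 N, or if a joint passes its speed limit or range.

## Working session

There is one attempt and no reset: what is moved stays moved. The work goes in short steps, Python scripts to look and compute and a tool call to move; the robot and the scene stay as the last step left them, time stands still between calls to the robot, and variables do not carry over. Pictures are saved under pics/ and viewed, at most 10 in all, crops included, and the job is handed in when it is done.

Besides the shell and the picture viewer there is one more tool, called as a command line: name --argument value ..., lists and objects as JSON in quotes. arm_command: Moves the arm, as the interface text tells. Its arguments: {"type":"object","properties":{"motion":{"type":"array","items":{"type":"array"}},"claw":{"type":"number"},"grip_force":{"type":"number"}},"required":["motion"]}

```bash
mkdir -p pics; python3 - <<'E'
from station import bot, optics
import cv2, numpy as np
s=bot.state(); print({k:np.round(v,4) for k,v in s.items()}, bot.grasp_offset)
a=[optics.snapshot(n) for n in("top","side")]
for n,i in zip(("top","side"),a): cv2.imwrite(f"pics/{n}0.png",i[:,:,::-1]); c=optics.get_calibration(n); print(n,{k:np.round(v,4) for k,v in c.items()})
E
```

```text
{'time_s': np.float64(0.0), 'joint_pos': array([ 1.4477e+00,  4.0800e-02,  8.3800e-02, -4.0000e-04, -1.6155e+00,
       -3.3370e-01]), 'joint_velocities': array([ 0.0023, -0.0008,  0.0001, -0.0003, -0.0006,  0.001 ]), 'joint_torque': array([-1.00000e-04, -3.68201e+01,  3.47410e+01,  6.93190e+00,
       -5.40000e-03, -0.00000e+00]), 'tcp_pos': array([0.2644, 0.5382, 0.2303]), 'tool_rot': array([ 9.000e-04,  9.740e-01, -2.264e-01, -1.000e-04]), 'force': array([0.3626, 0.2134, 0.2541]), 'wrist_torque': array([ 0.0618,  0.0075, -0.0174]), 'gripper_force': np.float64(0.0), 'width': np.float64(0.0853)} 0.0187
top {'fx': np.float64(463.1838), 'fy': np.float64(463.1838), 'cx': np.float64(250.4476), 'cy': np.float64(186.7866), 'rvec': array([ 2.1871, -2.1273,  0.1409]), 'tvec': array([-0.0193,  0.5728,  0.9355])}
side {'fx': np.float64(407.0519), 'fy': np.float64(407.0519), 'cx': np.float64(257.042), 'cy': np.float64(191.4256), 'rvec': array([ 2.388 , -0.2921,  0.1096]), 'tvec': array([-0.5695,  0.1398,  0.9128])}
```

View pics/top0.png

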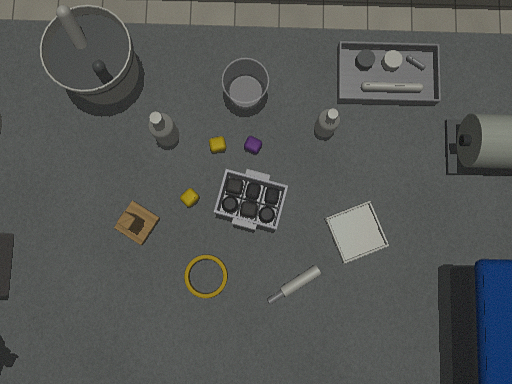

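View pics/side0.png

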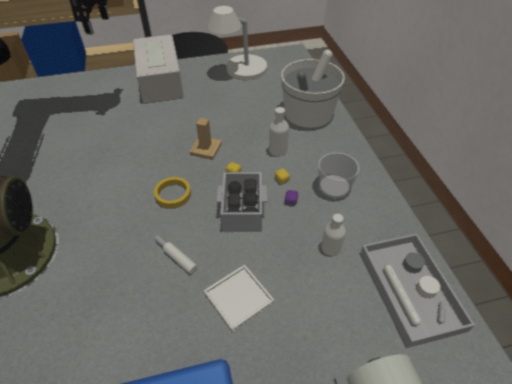

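The top view shows the press at about (137,222), the tray at (251,200) with six dark stones, and the white dish at (357,232). In the side view they are at (205,140), (243,200) and (238,297). The yellow and purple cubes are decoys.

```bash
cat > h.py <<'E'
import cv2, numpy as np
from station import bot, optics
from scipy.spatial.transform import Rotation as R
def ray(c,uv,z):
    Rm=cv2.Rodrigues(np.array(c['rvec'],float))[0]; t=np.array(c['tvec'],float).ravel()
    C=-Rm.T@t; uv=np.atleast_2d(uv).astype(float)
    d=np.c_[(uv[:,0]-c['cx'])/c['fx'],(uv[:,1]-c['cy'])/c['fy'],np.ones(len(uv))]@Rm
    return C+d*((z-C[2])/d[:,2])[:,None]
def rect(P):
    (x,y),(w,h),a=cv2.minAreaRect((P[:,:2]*1000).astype(np.float32)); return np.round([x,y,w,h,a],1)
def big(m):
    cs=cv2.findContours(m.astype(np.uint8),cv2.RETR_EXTERNAL,cv2.CHAIN_APPROX_NONE)[0]
    return max(cs,key=cv2.contourArea)[:,0,:]
def win(m,x0,y0,x1,y1):
    o=np.zeros_like(m); o[y0:y1,x0:x1]=m[y0:y1,x0:x1]; return o
def rot(): 
    s=bot.state(); q=s['tool_rot']; return s,R.from_quat([q[1],q[2],q[3],q[0]])
E
python3 - <<'E'
from h import *
im=cv2.imread("pics/top0.png"); c=optics.get_calibration("top")
hsv=cv2.cvtColor(im,cv2.COLOR_BGR2HSV)
w=win((hsv[...,1]>80)&(hsv[...,0]<25),105,190,170,255)
print("wood",rect(ray(c,big(w),.014)))
d=win(hsv[...,2]>130,315,190,400,275); print("dish",rect(ray(c,big(d),.014)))
t=win(hsv[...,2]>120,205,160,300,240); print("tray",rect(ray(c,big(t),.065)))
k=win(hsv[...,2]<45,215,170,290,230)
n,l,st,ce=cv2.connectedComponentsWithStats(k.astype(np.uint8))
for s_,q in zip(st,ce):
    if 60<s_[4]<2000: print("stone",q,s_[4],np.round(ray(c,q,.05)[0],3))
for name,p,z in(("bA",(156,118),.13),("bB",(332,117),.1),("tape",(206,276),.02),("probe",(294,285),.02),("jar",(245,80),.07)): print(name,np.round(ray(c,p,z)[0],3))
print("cam",ray(c,(250,187),0))
cv2.imwrite("pics/top0c.png",cv2.resize(im[155:275,95:405],None,fx=2.5,fy=2.5,interpolation=cv2.INTER_CUBIC))
E
```

```text
wood [493.4 237.1  72.8  69.8  59.9]
dish [ 487.4 -232.3  102.3  102.4   22.9]
tray [545.7  -4.2 131.9 115.7  76.4]
stone [252.17171717 193.72727273] 99 [ 0.557 -0.007  0.05 ]
stone [270.87323944 197.04225352] 71 [ 0.551 -0.046  0.05 ]
stone [230.07619048 203.4       ] 105 [0.536 0.038 0.05 ]
stone [265.74418605 214.81395349] 86 [ 0.514 -0.036  0.05 ]
bA [0.69  0.183 0.13 ]
bB [ 0.71  -0.163  0.1  ]
tape [0.385 0.084 0.02 ]
probe [ 0.372 -0.1    0.02 ]
jar [0.793 0.014 0.07 ]
cam [[ 0.57727738 -0.00254552  0.        ]]
```

View pics/top0c.png

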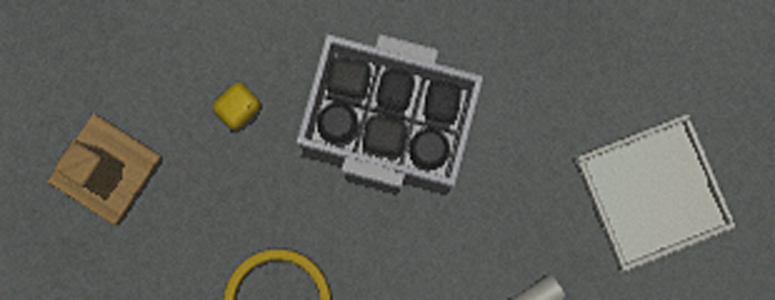

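The crop shows the tray's outer rim corners at about (328,36), (482,76), (455,187) and (298,143), with tabs on its long sides. The press is at about (105,168), turned roughly 30°, and the dish at (655,192). Next I plan the first move and check the wrist camera's geometry.

```bash
cat >> h.py <<'E'
def plan(x,y,z,yaw=None):
    """prints remaining shift in tool axes (rows-units of 25 mm) and turn about tool z (units of 60 deg)"""
    s,r=rot(); d=r.inv().apply(np.array([x,y,z])-s['tcp_pos'])
    tx=r.apply([1,0,0]); y0=np.degrees(np.arctan2(tx[1],tx[0]))
    print("shift/25mm",np.round(d/.025,3),"yaw",round(y0,2),"tilt",np.round(r.apply([0,0,1]),4))
    if yaw is not None:
        D=(yaw-y0+90)%180-90; print("turn deg",round(D,2),"tool-z share",round(-D/60,4))
        d2=R.from_euler('z',D,degrees=True).inv(); 
        print("shift after turn",np.round((r.inv().apply(R.from_euler('z',-D,degrees=True).apply(np.array([x,y,z])-s['tcp_pos'])))/.025,3))
E
python3 - <<'E'
from h import *
c=optics.get_calibration("wrist"); s,r=rot()
Rm=cv2.Rodrigues(c['rvec'])[0]; C=-Rm.T@np.array(c['tvec']).ravel()
print(c['fx'],"cam in tool",r.inv().apply(C-s['tcp_pos']),"axes in tool",np.round((r.inv().as_matrix()@Rm.T),3))
plan(.51,.0,.30); plan(.4934,.2371,.30)
P=ray(optics.get_calibration("top"),np.array([(95+u/2.5,155+v/2.5) for u,v in((328,36),(482,76),(455,187),(298,143))]),.065); print(P,rect(P))
E
```

```text
302.9757043776567 cam in tool [ 0.07643463  0.00101695 -0.14227189] axes in tool [[-0.    -0.954 -0.301]
 [ 1.    -0.     0.001]
 [-0.001 -0.301  0.954]]
shift/25mm [18.311 14.996 -2.759] yaw -26.17 tilt [-6.0e-04 -1.5e-03 -1.0e+00]
shift/25mm [13.533  6.777 -2.773] yaw -26.17 tilt [-6.0e-04 -1.5e-03 -1.0e+00]
[[ 0.60391864  0.04716492  0.065     ]
 [ 0.57445557 -0.07940628  0.065     ]
 [ 0.48371886 -0.05921438  0.065     ]
 [ 0.51565362  0.06842273  0.065     ]] [544.3  -6.1 131.6  92.9  76.5]
```

arm_command --motion '[[[1,0.73,0],[0,0,0]],[[1,0.73,0],[0,0,0]],[[1,0.73,0],[0,0,0]],[[1,0.73,0],[0,0,0]],[[1,0.73,0],[0,0,0]],[[1,0.73,0],[0,0,0]],[[1,0.73,0],[0,0,0]],[[1,0.73,0],[0,0,0]],[[1,0.73,0],[0,0,0]],[[1,0.73,0],[0,0,0]]]' --claw 85

```text
time_s: 1.1
tcp_pos: [0.4087, 0.2632, 0.231]
tool_rot: [0.0, 0.974, -0.226, -0.0]
force: [0.1, 0.1, -0.5]
width: 0.0849
gripper_force: 0.0
```

arm_command --motion '[[[1,0.73,0],[0,0,0]],[[1,0.73,0],[0,0,0]],[[1,0.73,0],[0,0,0]],[[1,0.73,0],[0,0,0]],[[1,0.73,0],[0,0,0]],[[0.5,0.4,0],[0,0,0]],[[0,0,0],[0,0,0]],[[0,0,0],[0,0,0]],[[0,0,0],[0,0,0]]]'

```text
time_s: 2.0
tcp_pos: [0.4869, 0.1134, 0.2311]
tool_rot: [0.0, 0.974, -0.226, -0.0]
force: [-0.2, 0.3, -0.0]
width: 0.0849
gripper_force: 0.0
```

```bash
python3 - <<'E'
from h import *
c=optics.get_calibration("wrist"); np.save("c1.npy",c,allow_pickle=True); im=optics.snapshot("wrist")[:,:,::-1]
cv2.imwrite("pics/w1.png",im); s=bot.state(); print(s['tcp_pos'],s['force'],s['time_s'])
E
```

```text
[0.48693996 0.11359088 0.2312067 ] [ 0.10498783 -0.36187078 -0.11748719] 2.05
```

View pics/w1.png

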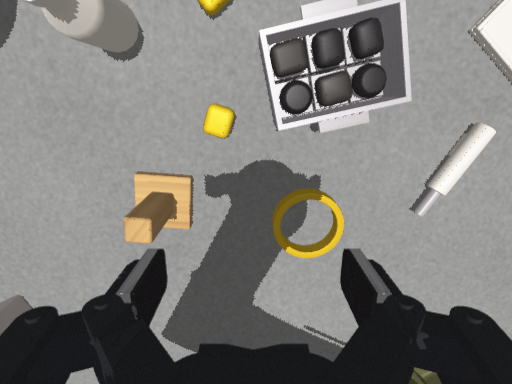

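The wrist view shows the press foot's corners at (135,172), (192,176) and (190,229), with the handle leaning away to (140,230). The tray rim's outer corners are at about (261,30), (404,0), (410,100) and (278,130).

```bash
python3 - <<'E'
from h import *
c=np.load("c1.npy",allow_pickle=True).item()
P=ray(c,[(135,172),(192,176),(190,229)],.014); print(P); print("press centre",(P[0]+P[2])/2,"sides",np.linalg.norm(P[1]-P[0]),np.linalg.norm(P[2]-P[1]),[np.degrees(np.arctan2(*(a[1::-1]))) for a in(P[0]-P[1],P[1]-P[2])])
im=cv2.imread("pics/w1.png"); hsv=cv2.cvtColor(im,cv2.COLOR_BGR2HSV)
H=ray(c,[(126,222),(153,223),(153,241),(126,241)],.1); print("handle top",H.mean(0))
w=win((hsv[...,1]>60)&(hsv[...,0]<25),115,160,205,250); K=big(w); K=K[(K[:,0]>180)|(K[:,1]<190)]
Q=ray(c,K,.014)[:,:2]
for n,sel in(("top",(K[:,1]<180)&(K[:,0]>142)&(K[:,0]<186)),("right",(K[:,0]>186)&(K[:,1]>182)&(K[:,1]<224))):
    f=cv2.fitLine(Q[sel].astype(np.float32),cv2.DIST_HUBER,0,.01,.01).ravel(); print(n,sel.sum(),f,np.degrees(np.arctan2(f[1],f[0])))
T=ray(c,[(261,30),(404,0),(410,100),(278,130)],.065); print("tray",T[:,:2],rect(T))
# dark inside of tray: rim inner
plan(.4934,.2371,.23,-30)
E
```

```text
[[0.54134769 0.2455582  0.014     ]
 [0.50644532 0.1858412  0.014     ]
 [0.44621869 0.22306109 0.014     ]]
press centre [0.49378319 0.23430965 0.014     ] sides 0.0691686071595714 0.07079949409871888 [np.float64(59.69530265720369), np.float64(-31.71594945619971)]
handle top [0.49156542 0.23471317 0.1       ]
top 43 [0.50986916 0.86025196 0.5273637  0.22047956] 59.344887
right 41 [ 0.868747   -0.49525613  0.4744405   0.2054892 ] -29.68664
tray [[ 0.6049945   0.04632483]
 [ 0.57056363 -0.07807709]
 [ 0.48620159 -0.05736095]
 [ 0.51671299  0.06993015]] [544.   -5.1 130.9  91.4  75. ]
shift/25mm [-1.942 -4.55   0.048] yaw -26.11 tilt [-2.e-04  0.e+00 -1.e+00]
turn deg -3.89 tool-z share 0.0648
shift after turn [-2.246 -4.408  0.048]
```

arm_command --motion '[[[-0.386,-0.9,0],[0,0,0]],[[-0.386,-0.9,0],[0,0,0]],[[-0.386,-0.9,0],[0,0,0]],[[-0.386,-0.9,0],[0,0,0]],[[-0.386,-0.9,0],[0,0,0]],[[0,0,0.5],[0,0,0.067]],[[0,0,1],[0,0,0]],[[0,0,1],[0,0,0]],[[0,0,1],[0,0,0]]]'

```text
time_s: 2.95
tcp_pos: [0.493, 0.2361, 0.1429]
tool_rot: [-0.0, 0.966, -0.26, -0.0]
force: [0.1, -0.0, -0.6]
width: 0.0849
gripper_force: 0.0
```

arm_command --motion '[[[0,0,1],[0,0,0]],[[0,0,1],[0,0,0]],[[0,0,1],[0,0,0]],[[0,0,0.7],[0,0,0]],[[0,0,0.35],[0,0,0]],[[0,0,0],[0,0,0]],[[0,0,0],[0,0,0]]]'

```text
time_s: 3.65
tcp_pos: [0.4939, 0.2357, 0.0436]
tool_rot: [-0.0, 0.966, -0.26, 0.001]
force: [1.5, 0.4, 1.1]
width: 0.0854
gripper_force: 0.0
```

```bash
python3 - <<'E'
from h import *
plan(.493,.2355,.043,-30.2); print(bot.state()['force'])
E
```

```text
shift/25mm [-0.027  0.025  0.024] yaw -30.15 tilt [ 1.2e-03  4.0e-04 -1.0e+00]
turn deg -0.05 tool-z share 0.0008
shift after turn [-0.027  0.025  0.024]
[1.455128   0.38744033 1.12846552]
```

arm_command --motion '[[[0,0,0],[0,0,0]],[[0,0,0],[0,0,0]],[[0,0,0],[0,0,0]],[[0,0,0],[0,0,0]],[[0,0,0],[0,0,0]],[[0,0,0],[0,0,0]],[[0,0,0],[0,0,0]],[[0,0,0],[0,0,0]]]' --claw 15 --grip_force 60

```text
time_s: 4.45
tcp_pos: [0.494, 0.2355, 0.0432]
tool_rot: [-0.0, 0.966, -0.26, 0.0]
force: [1.1, 2.2, 3.5]
width: 0.0274
gripper_force: 56.8
```

arm_command --motion '[[[0,0,0],[0,0,0]],[[0,0,0],[0,0,0]],[[0,0,-0.3],[0,0,0]],[[0,0,-0.8],[0,0,0]],[[0,0,-1],[0,0,0]],[[0,0,-1],[0,0,0]],[[0,0,-1],[0,0,0]],[[0,0,-0.5],[0,0,0]],[[0,0,0],[0,0,0]],[[0,0,0],[0,0,0]]]'

```text
time_s: 5.45
tcp_pos: [0.4928, 0.2348, 0.1557]
tool_rot: [0.001, 0.965, -0.261, -0.001]
force: [-0.3, -0.5, -3.1]
width: 0.0276
gripper_force: 56.2
```

```bash
python3 - <<'E'
from h import *
c=optics.get_calibration("wrist"); np.save("c2.npy",c,allow_pickle=True); im=optics.snapshot("wrist")[:,:,::-1]
cv2.imwrite("pics/w2.png",im); sd=optics.snapshot("side")[:,:,::-1]; cv2.imwrite("pics/s2.png",sd)
s=bot.state(); print(s['tcp_pos'],s['force'],s['time_s'],s['width'],s['wrist_torque'])
cv2.imwrite("pics/v2.png",np.hstack([im[:,:400],cv2.resize(sd[60:250,120:320],(400,384),interpolation=cv2.INTER_CUBIC)]))
plan(.544,-.0055,.16,-13.8)
E
```

```text
[0.49272464 0.23464867 0.15534759] [-0.1268413  -0.0939021  -2.44755676] 5.55 0.027500190601734763 [-0.0223407   0.03245805  0.00099455]
shift/25mm [ 6.605  7.271 -0.173] yaw -30.2 tilt [-0.003 -0.002 -1.   ]
turn deg 16.4 tool-z share -0.2734
shift after turn [ 4.283  8.84  -0.164]
```

View pics/v2.png

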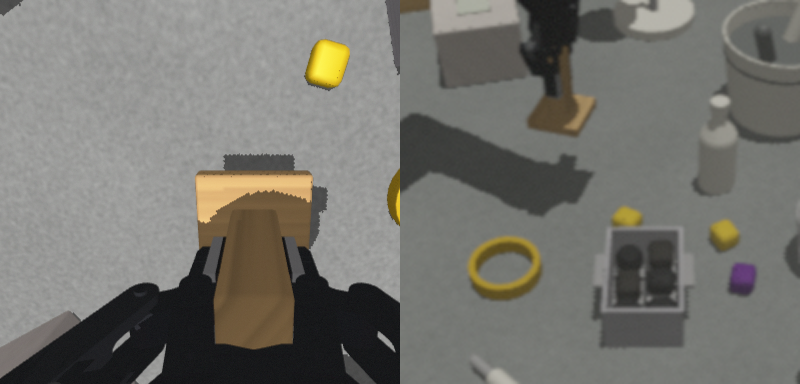

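The press is held square in the gripper. The foot's far edge is at row ~173 and it spans columns 196–313. Next I get its offset in the tool frame.

```bash
python3 - <<'E'
from h import *
c=np.load("c2.npy",allow_pickle=True).item(); s,r=rot()
im=cv2.imread("pics/w2.png"); hsv=cv2.cvtColor(im,cv2.COLOR_BGR2HSV)
w=win((hsv[...,1]>60)&(hsv[...,0]<25)&(hsv[...,2]>60),180,150,330,250)
cols=[(u,np.argmax(w[:,u])) for u in range(205,305,5)]; rows=[(np.argmax(w[v]),v) for v in range(178,235,4)]; rr=[(511-np.argmax(w[v][::-1]),v) for v in range(178,235,4)]
print(cols[::4],rows[::4],rr[::4])
zt=s['tcp_pos'][2]-.0432+.014
for n,p in(("far",cols),("L",rows),("R",rr)):
    Q=r.inv().apply(ray(c,p,zt)-s['tcp_pos'])*1000; print(n,np.round(np.median(Q,0),1),np.polyfit(*( (Q[:,1],Q[:,0]) if n=="far" else (Q[:,0],Q[:,1])),1)[0]*57.3)
E
```

```text
[(205, np.int64(171)), (225, np.int64(170)), (245, np.int64(170)), (265, np.int64(170)), (285, np.int64(170))] [(np.int64(195), 178), (np.int64(196), 194), (np.int64(197), 210), (np.int64(198), 226)] [(np.int64(312), 178), (np.int64(311), 194), (np.int64(310), 210), (np.int64(309), 226)]
far [36.7  0.5 29.1] 0.198138074679757
L [ 14.5 -33.1  29.1] -0.36590010369415743
R [14.4 35.4 29.3] -0.18321444822443664
```

arm_command --motion '[[[0.4,0.41,0],[0,0,0]],[[0.8,0.82,0],[0,0,0]],[[0.9,0.92,0],[0,0,0]],[[0.9,0.92,0],[0,0,0]],[[0.9,0.92,0],[0,0,0]],[[0.9,0.92,0],[0,0,0]],[[0.8,0.82,0],[0,0,0]],[[0.5,0.52,0],[0,0,0]],[[0.24,0.25,0],[0,0,0]],[[0,0,0],[0,0,-0.07]]]'

```text
time_s: 6.55
tcp_pos: [0.5486, 0.0135, 0.1567]
tool_rot: [0.0, 0.974, -0.225, -0.001]
force: [-0.3, -0.1, -2.8]
width: 0.0274
gripper_force: 56.2
```

arm_command --motion '[[[0,0,0],[0,0,-0.1]],[[0,0,0],[0,0,-0.1]],[[0,0,0],[0,0,0]],[[0,0,0],[0,0,0]],[[0,0,0],[0,0,0]]]'

```text
time_s: 7.05
tcp_pos: [0.5487, 0.015, 0.1574]
tool_rot: [0.0, 0.992, -0.123, -0.0]
force: [-0.4, 1.1, -2.4]
width: 0.0274
gripper_force: 56.2
```

```bash
python3 - <<'E'
from h import *
c=optics.get_calibration("wrist"); np.save("c3.npy",c,allow_pickle=True); im=optics.snapshot("wrist")[:,:,::-1]
cv2.imwrite("pics/w3.png",im); sd=optics.snapshot("side")[:,:,::-1]; cv2.imwrite("pics/s3.png",sd)
s=bot.state(); print(s['tcp_pos'],s['force'],s['time_s'],s['width'],s['wrist_torque'])
cv2.imwrite("pics/v3.png",np.hstack([im[:,80:480],cv2.resize(sd[60:250,150:350],(400,384),interpolation=cv2.INTER_CUBIC)]))
plan(.548,.0145,.155,-14)
E
```

```text
[0.54877064 0.01504141 0.15746083] [-0.1713239  -0.16200698 -2.40246734] 7.15 0.027672591892670642 [0.02434082 0.02332363 0.03616668]
shift/25mm [-0.025  0.028  0.098] yaw -14.05 tilt [-2.e-04 -1.e-04 -1.e+00]
turn deg 0.05 tool-z share -0.0009
shift after turn [-0.025  0.028  0.098]
```

View pics/v3.png

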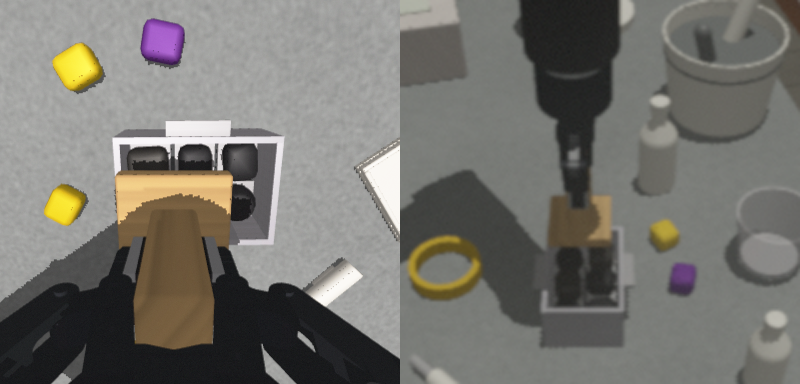

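The press is above the +y end of the tray. In full-image pixels, the tray's far rim corners are at about (193,137) and (364,135), and the near right corner is at about (353,243). Checking the rim against the foot in the tool frame.

```bash
python3 - <<'E'
from h import *
c=np.load("c3.npy",allow_pickle=True).item(); s,r=rot()
im=cv2.imread("pics/w3.png"); g=cv2.cvtColor(im,cv2.COLOR_BGR2GRAY)
print(g[150,186:206],g[125:146,345],g[125:146,215]); print(g[150,340:372]); print(g[228:250,335])
w=(g>195)
T=lambda p,z:r.inv().apply(ray(c,p,z)-s['tcp_pos'])*1000
hsv=cv2.cvtColor(im,cv2.COLOR_BGR2HSV)
def show(n,p,ax,z=.065):
    Q=T(p,z); print(n,p[0],p[-1],np.round(np.median(Q,0),1),"slope deg",round(np.polyfit(Q[:,1-ax],Q[:,ax],1)[0]*57.3,2))
show("far",[(u,120+np.argmax(w[120:150,u])) for u in list(range(200,240,4))+list(range(318,356,4))],0)
show("L",[(180+np.argmax(w[v,180:210]),v) for v in range(142,170,3)],1)
show("R",[(372-np.argmax(w[v,340:373][::-1]),v) for v in range(142,236,4)],1)
show("near",[(u,255-np.argmax(w[225:256,u][::-1])) for u in range(318,350,3)],0)
wd=win((hsv[...,1]>60)&(hsv[...,0]<25)&(hsv[...,2]>60),185,150,330,250); zt=s['tcp_pos'][2]-.0432+.014
show("footfar",[(u,np.argmax(wd[:,u])) for u in range(205,305,5)],0,zt)
show("footL",[(np.argmax(wd[v]),v) for v in range(178,235,4)],1,zt); show("footR",[(511-np.argmax(wd[v][::-1]),v) for v in range(178,235,4)],1,zt)
E
```

```text
[163 162 159 157 157 157 167 220 243 244 243 243 243 230  94  95  92  93
  92  92] [173 173 171 168 159 122 104 104 106 106  98 157 221 231 230 230 229 230
 150  93  94] [162 162 162 164 131 111 110 111 112 111 110 109 212 245 248 248 248 247
 247 237 229]
[ 95  95  94  95  92  94  93  93  93  94  93  92  93  94  92 100 159 234
 234 234 234 234 228 183 164 165 163 162 160 161 164 164]
[106 104 105 105 104 104 104 107 105 103  98 149 200 211 210 210 203 176
 165 164 166 166]
far (200, np.int64(138)) (354, np.int64(137)) [47.6 19.2 92.5] slope deg 0.17
L (np.int64(193), 142) (np.int64(194), 169) [ 33.4 -45.6  92.5] slope deg 0.59
R (np.int64(363), 142) (np.int64(353), 234) [ 6.8 85.8 92.5] slope deg -0.14
near (318, np.int64(244)) (348, np.int64(244)) [-43.3  69.3  92.5] slope deg 1.26
footfar (205, np.int64(170)) (300, np.int64(171)) [36.4  0.5 29.2] slope deg -0.23
footL (np.int64(195), 178) (np.int64(198), 234) [ 14.3 -33.2  29.2] slope deg 0.02
footR (np.int64(312), 178) (np.int64(309), 234) [14.2 35.4 29.2] slope deg 0.25
```

arm_command --motion '[[[0.03,-0.04,0.2],[0,0,0]],[[0,0,0.4],[0,0,0]],[[0,0,0.4],[0,0,0]],[[0,0,0.3],[0,0,0]],[[0,0,0.16],[0,0,0]],[[0,0,0],[0,0,0]],[[0,0,0],[0,0,0]]]'

```text
time_s: 7.85
tcp_pos: [0.55, 0.0157, 0.1213]
tool_rot: [0.0, 0.993, -0.122, 0.0]
force: [-0.1, -0.1, -2.5]
width: 0.0269
gripper_force: 56.2
```

arm_command --motion '[[[0,0,0.04],[0,0,0]],[[0,0,0.04],[0,0,0]],[[0,0,0.04],[0,0,0]],[[0,0,0.04],[0,0,0]]]'

```text
time_s: 8.25
tcp_pos: [0.5498, 0.0158, 0.1171]
tool_rot: [0.0, 0.993, -0.122, 0.0]
force: [0.3, 1.2, -2.4]
width: 0.0272
gripper_force: 56.2
```

arm_command --motion '[[[0,0,0.04],[0,0,0]],[[0,0,0.04],[0,0,0]],[[0,0,0.04],[0,0,0]]]'

```text
time_s: 8.55
tcp_pos: [0.5498, 0.0158, 0.114]
tool_rot: [0.0, 0.993, -0.122, -0.0]
force: [-1.5, -0.1, -2.2]
width: 0.0275
gripper_force: 56.2
```

arm_command --motion '[[[0,0,0.04],[0,0,0]],[[0,0,0.04],[0,0,0]],[[0,0,0.04],[0,0,0]],[[0,0,0.04],[0,0,0]]]'

```text
time_s: 8.95
tcp_pos: [0.5498, 0.0157, 0.11]
tool_rot: [0.0, 0.993, -0.122, -0.0]
force: [-0.0, -0.2, -2.5]
width: 0.0276
gripper_force: 56.2
```

arm_command --motion '[[[0,0,0.04],[0,0,0]],[[0,0,0.04],[0,0,0]],[[0,0,0.04],[0,0,0]]]'

```text
time_s: 9.25
tcp_pos: [0.5498, 0.0158, 0.107]
tool_rot: [0.0, 0.993, -0.122, 0.0]
force: [0.3, -0.6, -2.3]
width: 0.0275
gripper_force: 56.2
```

arm_command --motion '[[[0,0,0.04],[0,0,0]],[[0,0,0.04],[0,0,0]],[[0,0,0.04],[0,0,0]]]'

```text
time_s: 9.55
tcp_pos: [0.5498, 0.0158, 0.104]
tool_rot: [0.0, 0.993, -0.122, -0.0]
force: [-0.2, -0.8, -2.7]
width: 0.0272
gripper_force: 56.2
```

arm_command --motion '[[[0,0,0.04],[0,0,0]],[[0,0,0.04],[0,0,0]],[[0,0,0.04],[0,0,0]]]'

```text
time_s: 9.85
tcp_pos: [0.5498, 0.0158, 0.101]
tool_rot: [0.0, 0.993, -0.122, 0.0]
force: [-0.7, -0.6, -2.8]
width: 0.0273
gripper_force: 56.2
```

arm_command --motion '[[[0,0,0.04],[0,0,0]],[[0,0,0.04],[0,0,0]],[[0,0,0.04],[0,0,0]]]'

```text
time_s: 10.15
tcp_pos: [0.5498, 0.0158, 0.098]
tool_rot: [0.0, 0.993, -0.122, 0.0]
force: [-0.3, 0.5, -3.2]
width: 0.0274
gripper_force: 56.2
```

arm_command --motion '[[[0,0,0.04],[0,0,0]],[[0,0,0.04],[0,0,0]],[[0,0,0.04],[0,0,0]]]'

```text
time_s: 10.45
tcp_pos: [0.5498, 0.0157, 0.0952]
tool_rot: [0.0, 0.993, -0.122, 0.0]
force: [-0.5, 0.9, -0.3]
width: 0.0273
gripper_force: 56.3
```

arm_command --motion '[[[0,0,0.04],[0,0,0]],[[0,0,0.04],[0,0,0]]]'

```text
time_s: 10.65
tcp_pos: [0.5498, 0.0158, 0.0933]
tool_rot: [0.0, 0.993, -0.122, 0.0]
force: [-1.3, -0.2, 0.5]
width: 0.0274
gripper_force: 56.3
```

arm_command --motion '[[[0,0,0.04],[0,0,0]],[[0,0,0.04],[0,0,0]]]'

```text
time_s: 10.85
tcp_pos: [0.5499, 0.0157, 0.0913]
tool_rot: [0.0, 0.993, -0.122, 0.0]
force: [-1.6, -0.3, 1.5]
width: 0.0276
gripper_force: 56.4
```

arm_command --motion '[[[0,0,0.04],[0,0,0]],[[0,0,0.04],[0,0,0]]]'

```text
time_s: 11.05
tcp_pos: [0.5499, 0.0157, 0.0893]
tool_rot: [0.0, 0.993, -0.122, 0.0]
force: [-3.0, 0.4, 2.2]
width: 0.0271
gripper_force: 56.6
```

arm_command --motion '[[[0,0,0.04],[0,0,0]],[[0,0,0],[0,0,0]]]'

```text
time_s: 11.25
tcp_pos: [0.5499, 0.0157, 0.088]
tool_rot: [0.0, 0.993, -0.122, 0.0]
force: [-0.6, 0.9, 2.0]
width: 0.0278
gripper_force: 56.6
```

```bash
python3 - <<'E'
from h import *
f=[]
s=bot.state(); print(s['force'],s['wrist_torque'],s['tcp_pos'])
c=optics.get_calibration("wrist"); im=optics.snapshot("wrist")[:,:,::-1]; cv2.imwrite("pics/w4.png",im[60:360,120:420])
s,r=rot(); print(s['force'],s['wrist_torque'],r.inv().apply(s['force']))
E
```

```text
[-0.60866432  0.87238514  1.95870746] [0.01117525 0.47605989 0.02274328] [0.54986912 0.01573296 0.08804024]
[-1.36017089 -0.21801594  1.05987461] [ 0.04305723  0.4645879  -0.00887673] [-1.26687593  0.5404593  -1.06012222]
```

View pics/w4.png

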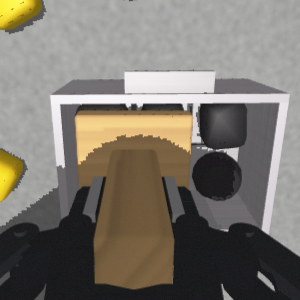

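The foot sits inside the tray with clear gaps to the walls, and the wrist torque is consistent with stones on one side being loaded. I carry on down.

arm_command --motion '[[[0,0,0.04],[0,0,0]],[[0,0,0.04],[0,0,0]]]'

```text
time_s: 11.5
tcp_pos: [0.5499, 0.0157, 0.0861]
tool_rot: [0.0, 0.993, -0.122, 0.0]
force: [-1.6, -0.9, 2.3]
width: 0.0275
gripper_force: 56.6
```

arm_command --motion '[[[0,0,0.04],[0,0,0]],[[0,0,0.04],[0,0,0]]]'

```text
time_s: 11.7
tcp_pos: [0.5499, 0.0157, 0.084]
tool_rot: [0.0, 0.993, -0.122, 0.0]
force: [-1.1, 0.0, 1.6]
width: 0.0276
gripper_force: 56.6
```

arm_command --motion '[[[0,0,0.04],[0,0,0]]]'

```text
time_s: 11.8
tcp_pos: [0.5499, 0.0158, 0.083]
tool_rot: [0.0, 0.993, -0.122, 0.0]
force: [-0.4, 0.4, 2.7]
width: 0.0272
gripper_force: 56.6
```

```bash
python3 - <<'E'
from h import *
s,r=rot(); print(s['force'],s['wrist_torque'],s['tcp_pos'],r.apply([0,0,1]))
c=optics.get_calibration("wrist"); im=optics.snapshot("wrist")[:,:,::-1]; cv2.imwrite("pics/w5.png",im)
s,r=rot(); print(s['force'],s['wrist_torque'])
hsv=cv2.cvtColor(im,cv2.COLOR_BGR2HSV)
wd=win((hsv[...,1]>60)&(hsv[...,0]<25)&(hsv[...,2]>60),185,150,330,250); zt=s['tcp_pos'][2]-.0432+.014
print([(u,int(np.argmax(wd[:,u]))) for u in range(205,305,10)],[(int(np.argmax(wd[v])),511-int(np.argmax(wd[v][::-1])),v) for v in range(178,235,12)])
E
```

```text
[-0.40012219  0.35978002  2.69295753] [-0.01336162  0.50416193  0.04825272] [0.54987086 0.01576427 0.08301926] [ 1.43155922e-04 -9.33876950e-05 -9.99999985e-01]
[-0.76091289  0.17694872  0.93841224] [-0.00595898  0.25534552  0.01788798]
[(205, 170), (215, 170), (225, 170), (235, 170), (245, 170), (255, 170), (265, 170), (275, 170), (285, 170), (295, 170)] [(195, 312, 178), (195, 311, 190), (196, 311, 202), (197, 310, 214), (198, 309, 226)]
```

arm_command --motion '[[[0,0,0.04],[0,0,0]]]'

```text
time_s: 11.95
tcp_pos: [0.5499, 0.0157, 0.0821]
tool_rot: [0.0, 0.993, -0.122, 0.0]
force: [-2.5, -1.0, 2.1]
width: 0.0273
gripper_force: 56.6
```

arm_command --motion '[[[0,0,0.03],[0,0,0]]]'

```text
time_s: 12.05
tcp_pos: [0.5499, 0.0157, 0.082]
tool_rot: [0.0, 0.993, -0.122, 0.0]
force: [-4.8, 1.7, 8.2]
width: 0.0273
gripper_force: 57.5
```

```bash
python3 - <<'E'
from h import *
s,r=rot(); print(s['force'],s['wrist_torque'],s['tcp_pos'],r.apply([0,0,1]))
sd=optics.snapshot("side")[:,:,::-1]; cv2.imwrite("pics/s6.png",sd)
s,r=rot(); print(s['force'],s['wrist_torque'],s['tcp_pos'])
im=optics.snapshot("wrist")[:,:,::-1]; cv2.imwrite("pics/w6.png",im)
s,r=rot(); print(s['force'],s['wrist_torque'],s['tcp_pos'])
hsv=cv2.cvtColor(im,cv2.COLOR_BGR2HSV)
wd=win((hsv[...,1]>60)&(hsv[...,0]<25)&(hsv[...,2]>60),185,150,330,250)
print([(u,int(np.argmax(wd[:,u]))) for u in range(205,305,10)],[(int(np.argmax(wd[v])),511-int(np.argmax(wd[v][::-1])),v) for v in range(178,235,12)])
tp=optics.snapshot("top")[:,:,::-1]; cv2.imwrite("pics/t6.png",tp)
cv2.imwrite("pics/v6.png",np.hstack([cv2.resize(im[60:260,150:400],(500,400)),cv2.resize(sd[150:250,205:280],(300,400),interpolation=cv2.INTER_CUBIC)]))
E
```

```text
[-4.75079304  1.65208162  8.21988483] [0.33027968 1.65051677 0.01136841] [0.54991845 0.01570911 0.08203125] [ 4.29807272e-04 -3.25743313e-04 -9.99999855e-01]
[-2.65591337 -0.23518298  6.29984972] [ 0.10212101  1.11188411 -0.0098321 ] [0.54989661 0.01575728 0.08204164]
[-3.43593363  0.6156483   5.23022917] [ 0.17055892  1.1279498  -0.02619616] [0.54988477 0.01571648 0.08203815]
[(205, 170), (215, 170), (225, 170), (235, 170), (245, 170), (255, 170), (265, 170), (275, 170), (285, 170), (295, 170)] [(195, 312, 178), (195, 311, 190), (196, 311, 202), (197, 310, 214), (198, 309, 226)]
```

View pics/v6.png

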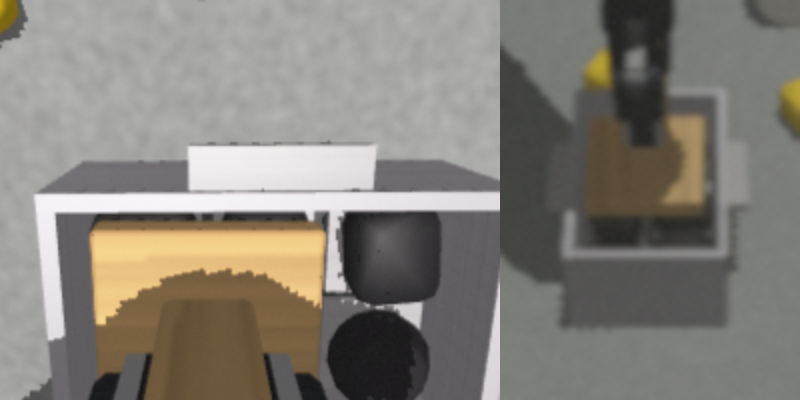

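The foot is level in the grip (no change in its outline) and force rose sharply at TCP z ≈ 0.082. I lean a bit more and check that nothing moves further.

arm_command --motion '[[[0,0,0.02],[0,0,0]],[[0,0,0],[0,0,0]]]'

```text
time_s: 12.4
tcp_pos: [0.5499, 0.0157, 0.082]
tool_rot: [0.0, 0.993, -0.122, 0.0]
force: [-5.2, 0.4, 8.5]
width: 0.0272
gripper_force: 57.6
```

```bash
cat > q.py <<'E'
from h import *
s,r=rot(); print(np.round(s['force'],2),np.round(s['wrist_torque'],2),np.round(s['tcp_pos'],5),s['time_s'],np.round(r.apply([0,0,1])*1000,2))
E
python3 q.py
```

```text
[-5.2   0.41  8.52] [ 0.23  1.65 -0.01] [0.54993 0.01574 0.08204] 12.4 [ 7.3e-01 -2.6e-01 -1.0e+03]
```

arm_command --motion '[[[-0.012,0,0.01],[0,0,0]],[[0,0,0],[0,0,0]],[[0,0,0],[0,0,0]],[[0,0,0],[0,0,0]],[[0,0,0],[0,0,0]]]'

```text
time_s: 12.9
tcp_pos: [0.5499, 0.0157, 0.082]
tool_rot: [0.0, 0.993, -0.122, 0.001]
force: [-2.8, 0.9, 8.2]
width: 0.0274
gripper_force: 57.6
```

```bash
python3 q.py
```

```text
[-2.83  0.89  8.18] [0.11 1.43 0.01] [0.54992 0.01571 0.08203] 12.9 [ 1.43e+00 -3.90e-01 -1.00e+03]
```

arm_command --motion '[[[0,0,0.016],[0,0,0]],[[0,0,0],[0,0,0]],[[0,0,0],[0,0,0]]]'

```text
time_s: 13.2
tcp_pos: [0.5499, 0.0157, 0.082]
tool_rot: [0.0, 0.993, -0.122, 0.001]
force: [-4.7, 0.8, 9.8]
width: 0.0278
gripper_force: 57.8
```

```bash
python3 q.py
```

```text
[-4.68  0.83  9.78] [ 0.21  1.81 -0.01] [0.54993 0.01571 0.08204] 13.2 [ 1.62e+00 -4.30e-01 -1.00e+03]
```

arm_command --motion '[[[0,0,0],[0,0,0]],[[0,0,0],[0,0,0]],[[0,0,0],[0,0,0]],[[0,0,-0.08],[0,0,0]],[[0,0,-0.1],[0,0,0]],[[0,0,-0.3],[0,0,0]],[[0,0,-0.6],[0,0,0]],[[0,0,-0.8],[0,0,0]],[[0,0,-0.6],[0,0,0]],[[0,0,-0.1],[0,0,0]]]'

```text
time_s: 14.2
tcp_pos: [0.5508, 0.016, 0.1479]
tool_rot: [-0.001, 0.993, -0.122, 0.002]
force: [-0.5, -0.4, -2.0]
width: 0.0271
gripper_force: 56.4
```

arm_command --motion '[[[0.012,0.4,0],[0,0,0]],[[0,0.6,0],[0,0,0]],[[0,0.6,0],[0,0,0]],[[0,0,0],[0,0,0]],[[0,0,0],[0,0,0]],[[0,0,0],[0,0,0]]]'

```text
time_s: 14.8
tcp_pos: [0.54, -0.0233, 0.1444]
tool_rot: [0.0, 0.993, -0.122, -0.0]
force: [0.4, -0.3, -2.5]
width: 0.0274
gripper_force: 56.3
```

```bash
python3 q.py; python3 - <<'E'
from h import *
c=optics.get_calibration("wrist"); im=optics.snapshot("wrist")[:,:,::-1]; cv2.imwrite("pics/w7.png",im)
sd=optics.snapshot("side")[:,:,::-1]; cv2.imwrite("pics/s7.png",sd)
cv2.imwrite("pics/v7.png",np.hstack([cv2.resize(im[80:280,100:350],(500,400)),cv2.resize(sd[150:250,205:280],(300,400),interpolation=cv2.INTER_CUBIC)]))
s,r=rot(); g=cv2.cvtColor(im,cv2.COLOR_BGR2GRAY); w=g>195
T=lambda p,z:r.inv().apply(ray(c,p,z)-s['tcp_pos'])*1000
def show(n,p,ax,z=.065):
    Q=T(p,z); print(n,p[0],p[-1],np.round(np.median(Q,0),1),"slope deg",round(np.polyfit(Q[:,1-ax],Q[:,ax],1)[0]*57.3,2))
show("far",[(u,110+np.argmax(w[110:160,u])) for u in list(range(170,200,3))],0)
show("R",[(350-np.argmax(w[v,290:351][::-1]),v) for v in range(142,165,3)],1)
show("L",[(110+np.argmax(w[v,110:180]),v) for v in range(142,200,3)],1)
hsv=cv2.cvtColor(im,cv2.COLOR_BGR2HSV)
wd=win((hsv[...,1]>60)&(hsv[...,0]<25)&(hsv[...,2]>60),185,150,330,250)
print([(u,int(np.argmax(wd[:,u]))) for u in range(205,305,20)],[(int(np.argmax(wd[v])),511-int(np.argmax(wd[v][::-1])),v) for v in range(178,235,12)])
E
```

```text
[ 0.39 -0.35 -2.49] [0.   0.01 0.04] [ 0.54003 -0.02327  0.14445] 14.8 [-2.6e-01 -5.0e-02 -1.0e+03]
far (170, np.int64(141)) (197, np.int64(124)) [ 46.4 -49.4  79.5] slope deg 30.75
R (np.int64(315), 142) (np.int64(314), 163) [37.9 46.7 79.5] slope deg -1.87
L (np.int64(135), 142) (np.int64(143), 199) [ 24.5 -84.1  79.5] slope deg -0.77
[(205, 170), (225, 170), (245, 170), (265, 170), (285, 170)] [(194, 312, 178), (195, 311, 190), (196, 310, 202), (196, 310, 214), (198, 309, 226)]
```

View pics/v7.png

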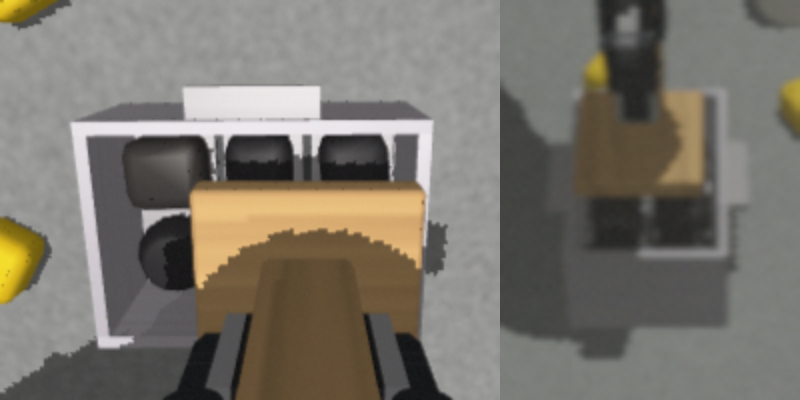

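arm_command --motion '[[[0,0,0.2],[0,0,0]],[[0,0,0.4],[0,0,0]],[[0,0,0.5],[0,0,0]],[[0,0,0.4],[0,0,0]],[[0,0,0.2],[0,0,0]],[[0,0,0.04],[0,0,0]],[[0,0,0],[0,0,0]]]'

```text
time_s: 15.6
tcp_pos: [0.5402, -0.0231, 0.1012]
tool_rot: [0.0, 0.993, -0.122, 0.0]
force: [-0.6, 0.2, -2.7]
width: 0.0273
gripper_force: 56.3
```

arm_command --motion '[[[0,0,0.04],[0,0,0]],[[0,0,0.04],[0,0,0]],[[0,0,0.04],[0,0,0]],[[0,0,0.04],[0,0,0]],[[0,0,0.04],[0,0,0]]]'

```text
time_s: 16.1
tcp_pos: [0.5401, -0.0231, 0.0961]
tool_rot: [0.0, 0.993, -0.122, 0.0]
force: [0.0, -0.1, -2.0]
width: 0.0273
gripper_force: 56.3
```

arm_command --motion '[[[0,0,0.04],[0,0,0]],[[0,0,0.04],[0,0,0]],[[0,0,0.04],[0,0,0]]]'

```text
time_s: 16.4
tcp_pos: [0.5401, -0.0231, 0.0931]
tool_rot: [0.0, 0.993, -0.122, -0.0]
force: [0.5, 0.1, -1.6]
width: 0.0273
gripper_force: 56.3
```

arm_command --motion '[[[0,0,0.04],[0,0,0]],[[0,0,0.04],[0,0,0]],[[0,0,0.04],[0,0,0]]]'

```text
time_s: 16.7
tcp_pos: [0.5401, -0.0231, 0.0901]
tool_rot: [0.0, 0.993, -0.122, -0.0]
force: [-0.2, -0.8, -2.9]
width: 0.0277
gripper_force: 56.3
```

```bash
python3 q.py
```

```text
[-0.22 -0.77 -2.9 ] [ 0.02 -0.02 -0.03] [ 0.54012 -0.02307  0.09008] 16.7 [-2.0e-02 -1.2e-01 -1.0e+03]
```

arm_command --motion '[[[0,0,0.04],[0,0,0]],[[0,0,0.04],[0,0,0]],[[0,0,0.04],[0,0,0]]]'

```text
time_s: 17.0
tcp_pos: [0.5402, -0.0231, 0.0873]
tool_rot: [0.0, 0.993, -0.122, 0.0]
force: [-1.2, -0.2, -0.2]
width: 0.0272
gripper_force: 56.4
```

arm_command --motion '[[[0,0,0.04],[0,0,0]],[[0,0,0.04],[0,0,0]]]'

```text
time_s: 17.2
tcp_pos: [0.5402, -0.0231, 0.0854]
tool_rot: [0.0, 0.993, -0.122, 0.0]
force: [-0.1, 0.4, -0.8]
width: 0.027
gripper_force: 56.5
```

```bash
python3 q.py
```

```text
[-0.15  0.42 -0.84] [0.14 0.41 0.01] [ 0.54019 -0.02309  0.08538] 17.2 [ 2.7e-01 -1.3e-01 -1.0e+03]
```

arm_command --motion '[[[0,0,0.04],[0,0,0]],[[0,0,0.04],[0,0,0]]]'

```text
time_s: 17.4
tcp_pos: [0.5402, -0.0231, 0.0832]
tool_rot: [0.0, 0.993, -0.122, 0.0]
force: [-0.1, 0.2, 0.4]
width: 0.0275
gripper_force: 56.5
```

arm_command --motion '[[[0,0,0.03],[0,0,0]]]'

```text
time_s: 17.5
tcp_pos: [0.5402, -0.0231, 0.0824]
tool_rot: [0.0, 0.993, -0.122, 0.0]
force: [-0.9, 0.2, -0.2]
width: 0.027
gripper_force: 56.5
```

```bash
python3 q.py
```

```text
[-0.88  0.19 -0.25] [0.06 0.29 0.01] [ 0.54018 -0.02308  0.0824 ] 17.5 [ 1.6e-01 -1.1e-01 -1.0e+03]
```

arm_command --motion '[[[0,0,0.02],[0,0,0]]]'

```text
time_s: 17.6
tcp_pos: [0.5402, -0.0231, 0.0821]
tool_rot: [0.0, 0.993, -0.122, 0.0]
force: [-1.3, 0.3, 1.5]
width: 0.0273
gripper_force: 56.9
```

arm_command --motion '[[[0,0,0.02],[0,0,0]]]'

```text
time_s: 17.7
tcp_pos: [0.5402, -0.0231, 0.082]
tool_rot: [0.0, 0.993, -0.122, 0.0]
force: [-3.7, 0.8, 5.2]
width: 0.0275
gripper_force: 57.1
```

```bash
python3 q.py
```

```text
[-3.73  0.84  5.22] [ 0.43  1.37 -0.02] [ 0.54021 -0.02309  0.08204] 17.7 [ 3.6e-01 -2.7e-01 -1.0e+03]
```

Same stop height as the first position (TCP z 0.08204), so this looks like the common hard stop. The torque suggests the near row carries most of the load. I lean to about 12 N, then turn the tool very slightly to load the far row too.

arm_command --motion '[[[0,0,0.02],[0,0,0]],[[0,0,0.015],[0,0,0]],[[0,0,0],[0,0,0]]]'

```text
time_s: 18.0
tcp_pos: [0.5403, -0.0231, 0.0821]
tool_rot: [0.0, 0.993, -0.122, 0.0]
force: [-5.4, 0.3, 7.5]
width: 0.0276
gripper_force: 57.6
```

```bash
python3 q.py
```

```text
[-5.39  0.26  7.53] [ 0.54  1.88 -0.01] [ 0.54029 -0.02312  0.08207] 18.0 [ 9.1e-01 -3.4e-01 -1.0e+03]
```

arm_command --motion '[[[0,0,0],[0,-0.001,0]],[[0,0,0],[0,0,0]]]'

```text
time_s: 18.2
tcp_pos: [0.5403, -0.0231, 0.082]
tool_rot: [0.0, 0.993, -0.122, -0.0]
force: [-5.9, 0.6, 7.6]
width: 0.0277
gripper_force: 57.6
```

```bash
python3 q.py
```

```text
[-5.88  0.63  7.62] [ 0.5   1.83 -0.04] [ 0.5403  -0.02314  0.08204] 18.2 [-1.5e-01 -1.1e-01 -1.0e+03]
```

arm_command --motion '[[[0,0,-0.06],[0,0.001,0]],[[0,0,-0.15],[0,0,0]],[[0,0,-0.4],[0,0,0]],[[0,0,-0.8],[0,0,0]],[[0,0,-0.8],[0,0,0]],[[0,0,-0.6],[0,0,0]],[[0,0.8,0],[0,0,0]],[[0,0.9,0],[0,0,0]],[[0,0.6,0],[0,0,0]],[[0,0.3,0],[0,0,0]]]'

```text
time_s: 19.2
tcp_pos: [0.5241, -0.0872, 0.1509]
tool_rot: [0.0, 0.992, -0.122, 0.0]
force: [-0.4, -0.2, -3.4]
width: 0.0272
gripper_force: 56.4
```

arm_command --motion '[[[0,0.3,0],[0,0,0]],[[0,0.1,0],[0,0,0]],[[0,0,0],[0,0,0]],[[0,0,0],[0,0,0]]]'

```text
time_s: 19.6
tcp_pos: [0.5221, -0.0955, 0.1507]
tool_rot: [0.0, 0.993, -0.122, -0.0]
force: [-0.0, -0.1, -2.7]
width: 0.0274
gripper_force: 56.4
```

```bash
python3 q.py; python3 - <<'E'
from h import *
c=optics.get_calibration("wrist"); im=optics.snapshot("wrist")[:,:,::-1]; cv2.imwrite("pics/w8.png",im); np.save("c8.npy",c,allow_pickle=True)
E
```

```text
[-0.03 -0.05 -2.69] [ 0.03  0.06 -0.03] [ 0.52208 -0.09549  0.15072] 19.6 [-1.3e-01 -0.0e+00 -1.0e+03]
```

View pics/w8.png

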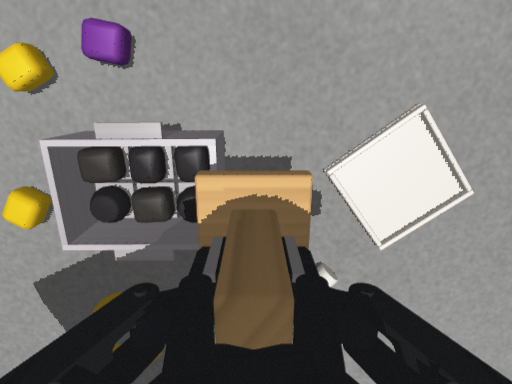

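All six stones are visible: far row at about (102,163), (148,163), (192,161), near row at (110,204), (153,203), (195,204). The dish is at (398,177). I take a second view from the other side to triangulate their tops.

arm_command --motion '[[[0,-0.5,0],[0,0,0]],[[0,-1,0],[0,0,0]],[[0,-1,0],[0,0,0]],[[0,-1,0],[0,0,0]],[[0,-1,0],[0,0,0]],[[0,-1,0],[0,0,0]],[[0,-1,0],[0,0,0]],[[0,-0.8,0],[0,0,0]],[[0,-0.4,0],[0,0,0]],[[0,0,0],[0,0,0]]]'

```text
time_s: 20.65
tcp_pos: [0.5686, 0.0922, 0.1504]
tool_rot: [0.0, 0.993, -0.121, -0.0]
force: [0.2, -0.0, -2.0]
width: 0.0274
gripper_force: 56.4
```

arm_command --motion '[[[0,0,0],[0,0,0]],[[0,0,0],[0,0,0]]]'

```text
time_s: 20.85
tcp_pos: [0.5685, 0.0903, 0.1509]
tool_rot: [0.0, 0.993, -0.122, 0.0]
force: [-0.5, 0.6, -2.2]
width: 0.0274
gripper_force: 56.4
```

```bash
python3 - <<'E'
from h import *
c=optics.get_calibration("wrist"); im=optics.snapshot("wrist")[:,:,::-1]; cv2.imwrite("pics/w9.png",im); np.save("c9.npy",c,allow_pickle=True)
a=cv2.imread("pics/w8.png"); f=lambda i:np.clip(i.astype(float)*2.2,0,255).astype(np.uint8)
A=f(a[120:260,30:240]); B=f(im[120:260,280:490])
cv2.imwrite("pics/v9.png",np.vstack([cv2.resize(A,None,fx=2.1,fy=2.1,interpolation=cv2.INTER_CUBIC),cv2.resize(B,None,fx=2.1,fy=2.1,interpolation=cv2.INTER_CUBIC)]))
E
```

```text
(no output)
```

View pics/v9.png

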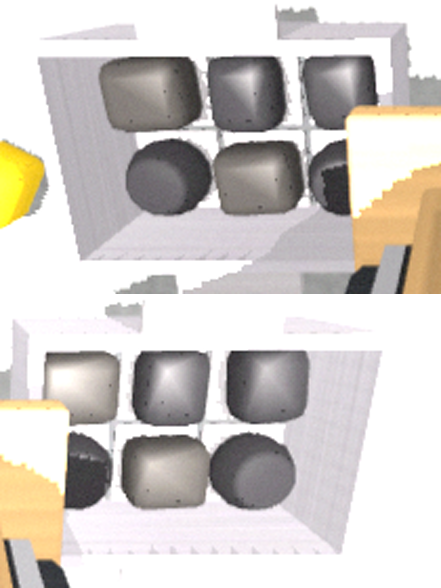

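Brightened, the stones show their flat tops in both views, with the middle column fully visible in each. Next step is triangulating the stone blobs from the masks.

```bash
python3 - <<'E'
from h import *
T=[]
for n,x0,x1 in(("8",70,215),("9",290,440)):
    im=cv2.imread(f"pics/w{n}.png"); c=np.load(f"c{n}.npy",allow_pickle=True).item(); hsv=cv2.cvtColor(im,cv2.COLOR_BGR2HSV)
    g=im.max(2); m=win((g<68)&~((hsv[...,1]>90)&(g>50)),x0,145,x1,225).astype(np.uint8)
    m=cv2.morphologyEx(m,cv2.MORPH_OPEN,np.ones((5,5)))
    k,l,st,ce=cv2.connectedComponentsWithStats(m)
    for s_,q in zip(st[1:],ce[1:]):
        if s_[4]>150: print(n,"box",s_[:4],"area",s_[4],"cen",np.round(q,1),"world@.03",np.round(ray(c,q,.03)[0][:2]*1000,1))
def tri(p8,p9):
    c8,c9=[np.load(f"c{n}.npy",allow_pickle=True).item() for n in "89"]
    P=[np.array([[c['fx'],0,c['cx']],[0,c['fy'],c['cy']],[0,0,1]])@np.c_[cv2.Rodrigues(c['rvec'])[0],np.ravel(c['tvec'])] for c in(c8,c9)]
    X=cv2.triangulatePoints(P[0],P[1],np.float64(p8),np.float64(p9)); return np.round(X[:3,0]/X[3,0]*1000,1)
F=lambda u,v:(30+u/2.1,120+v/2.1); G=lambda u,v:(280+u/2.1,120+(v-294)/2.1)
print("rim check far-left outer",tri(F(40,40),G(15,330)))
for n,a,b in(("Fm",(247,92),(172,386)),("Nm",(258,177),(165,466)),("Fl",(151,93),(82,387)),("Fr",(340,92),(267,385))): print(n,tri(F(*a),G(*b)))
E
```

```text
8 box [ 77 147  49  36] area 1270 cen [101.4 164.6] world@.03 [573.8  28.8]
8 box [129 147  37  36] area 1068 cen [147.  164.7] world@.03 [564.  -10.2]
8 box [174 147  23  35] area 547 cen [183.9 164.5] world@.03 [556.3 -41.9]
8 box [199 147  11  23] area 212 cen [203.7 158.9] world@.03 [556.9 -60.4]
8 box [ 90 186  41  37] area 1198 cen [109.9 204. ] world@.03 [537.5  35.6]
8 box [132 187  43  36] area 1079 cen [152.8 204.4] world@.03 [527.5  -2.6]
8 box [177 187  19  36] area 540 cen [187.  204.7] world@.03 [519.7 -33.1]
9 box [343 147  37  36] area 758 cen [359.9 166.3] world@.03 [563.3  -6.9]
9 box [388 147  39  35] area 905 cen [405.6 164.8] world@.03 [554.8 -46.4]
9 box [311 187  22  35] area 637 cen [320.6 204.5] world@.03 [536.3  33.2]
9 box [338 187  37  32] area 441 cen [350.2 197.2] world@.03 [536.7   5.7]
9 box [378 186  42  36] area 1195 cen [399.1 204. ] world@.03 [519.3 -37. ]
rim check far-left outer [605.7  51.8  47.2]
Fm [564.2  -9.8  27. ]
Nm [527.9  -1.7  26.9]
Fl [574.   28.   30.5]
Fr [555.1 -48.6  28.3]
```

Near- and far-row middle stones triangulate to the same height (27.0 and 26.9 mm). To be sure the far row is fully seated, I press again with the foot tipped 1° towards the far row.

arm_command --motion '[[[0,0.5,0],[0,-0.0167,0]],[[0,0.8,0],[0,0,0]],[[0,0.8,0],[0,0,0]],[[0,0.6,0],[0,0,0]],[[0,0.37,0],[0,0,0]],[[0,0,0],[0,0,0]],[[0,0,0],[0,0,0]]]'

```text
time_s: 21.6
tcp_pos: [0.55, 0.0164, 0.1509]
tool_rot: [-0.001, 0.992, -0.122, -0.009]
force: [0.1, 0.1, -2.7]
width: 0.0273
gripper_force: 56.4
```

```bash
python3 q.py; python3 -c "
from h import *
plan(.5496,.0157,.0875,-14)"
```

```text
[ 0.06  0.05 -2.7 ] [ 0.03 -0.07 -0.01] [0.55001 0.01641 0.15087] 21.6 [ -16.65    4.43 -999.85]
shift/25mm [0.035 0.032 2.535] yaw -14.02 tilt [-0.0167  0.0044 -0.9999]
turn deg 0.02 tool-z share -0.0003
shift after turn [0.035 0.032 2.535]
```

arm_command --motion '[[[0.035,0.032,0.2],[0,0,0]],[[0,0,0.5],[0,0,0]],[[0,0,0.6],[0,0,0]],[[0,0,0.6],[0,0,0]],[[0,0,0.4],[0,0,0]],[[0,0,0.2],[0,0,0]],[[0,0,0.04],[0,0,0]],[[0,0,0.04],[0,0,0]]]'

```text
time_s: 22.4
tcp_pos: [0.5499, 0.0157, 0.0867]
tool_rot: [-0.001, 0.993, -0.122, -0.008]
force: [-0.1, 0.0, -2.0]
width: 0.0275
gripper_force: 56.4
```

arm_command --motion '[[[0,0,0.04],[0,0,0]],[[0,0,0.04],[0,0,0]]]'

```text
time_s: 22.6
tcp_pos: [0.5499, 0.0159, 0.0849]
tool_rot: [-0.001, 0.993, -0.122, -0.008]
force: [0.2, 0.3, -2.0]
width: 0.0277
gripper_force: 56.4
```

```bash
python3 q.py
```

```text
[ 0.16  0.31 -1.96] [-0.07 -0.06  0.01] [0.54985 0.01587 0.08485] 22.6 [ -15.88    4.43 -999.86]
```

arm_command --motion '[[[0,0,0.04],[0,0,0]]]'

```text
time_s: 22.7
tcp_pos: [0.5497, 0.0158, 0.0836]
tool_rot: [-0.001, 0.993, -0.122, -0.008]
force: [0.2, 0.2, -2.3]
width: 0.0273
gripper_force: 56.4
```

arm_command --motion '[[[0,0,0.03],[0,0,0]]]'

```text
time_s: 22.8
tcp_pos: [0.5496, 0.0158, 0.0826]
tool_rot: [-0.001, 0.993, -0.122, -0.009]
force: [0.6, 1.1, -0.0]
width: 0.0277
gripper_force: 56.5
```

arm_command --motion '[[[0,0,0.02],[0,0,0]]]'

```text
time_s: 22.9
tcp_pos: [0.5497, 0.0158, 0.0826]
tool_rot: [-0.001, 0.993, -0.122, -0.008]
force: [-1.9, 1.4, 1.9]
width: 0.0276
gripper_force: 56.8
```

```bash
python3 q.py
```

```text
[-1.94  1.43  1.88] [ 0.03  0.32 -0.03] [0.54974 0.01576 0.08262] 22.9 [ -16.15    4.01 -999.86]
```

The foot stopped hard at 0.0826, which is what a seated far row should give under a 1° tip. I lean, then lift.

arm_command --motion '[[[0,0,0.02],[0,0,0]],[[0,0,0.015],[0,0,0]],[[0,0,0],[0,0,0]]]'

```text
time_s: 23.2
tcp_pos: [0.5499, 0.0157, 0.0826]
tool_rot: [-0.001, 0.993, -0.122, -0.008]
force: [-3.1, 0.8, 6.2]
width: 0.0273
gripper_force: 57.4
```

```bash
python3 q.py
```

```text
[-3.13  0.79  6.21] [0.04 0.91 0.02] [0.54988 0.01573 0.08257] 23.2 [ -15.46    3.93 -999.87]
```

arm_command --motion '[[[0,0,0.02],[0,0,0]],[[0,0,0],[0,0,0]],[[0,0,0],[0,0,0]],[[0,0,0],[0,0,0]],[[0,0,0],[0,0,0]]]'

```text
time_s: 23.7
tcp_pos: [0.5499, 0.0157, 0.0825]
tool_rot: [-0.001, 0.993, -0.122, -0.008]
force: [-3.9, 0.5, 7.7]
width: 0.0271
gripper_force: 57.7
```

arm_command --motion '[[[0,0,-0.1],[0,0,0]],[[0,0,-0.2],[0,0,0]],[[0,0,-0.4],[0,0,0]],[[0,0,-0.5],[0,0,0]],[[0,0,-0.4],[0,0,0]],[[0,0,-0.1],[0,0,0]],[[0,0.5,0],[0,0,0]],[[0,0.7,0],[0,0,0]],[[0,0.4,0],[0,0,0]],[[0,0,0],[0,0,0]]]'

```text
time_s: 24.7
tcp_pos: [0.5399, -0.0251, 0.1229]
tool_rot: [-0.001, 0.992, -0.123, -0.009]
force: [0.2, -0.2, -2.9]
width: 0.0273
gripper_force: 56.4
```

arm_command --motion '[[[0,0,0],[0,0,0]],[[0,0,0],[0,0,0]]]'

```text
time_s: 24.9
tcp_pos: [0.5405, -0.0232, 0.123]
tool_rot: [-0.001, 0.993, -0.122, -0.009]
force: [-0.4, 0.2, -3.3]
width: 0.0275
gripper_force: 56.4
```

```bash
python3 q.py; python3 -c "
from h import *
plan(.5400,-.0231,.0865,-14)"
```

```text
[-0.41  0.23 -3.29] [ 0.01 -0.04  0.01] [ 0.54046 -0.02321  0.12303] 24.9 [ -17.11    4.21 -999.84]
shift/25mm [0.007 0.    1.461] yaw -14.0 tilt [-0.0171  0.0042 -0.9998]
turn deg 0.0 tool-z share -0.0
shift after turn [0.007 0.    1.461]
```

arm_command --motion '[[[0,0,0.2],[0,0,0]],[[0,0,0.4],[0,0,0]],[[0,0,0.4],[0,0,0]],[[0,0,0.3],[0,0,0]],[[0,0,0.16],[0,0,0]],[[0,0,0.04],[0,0,0]],[[0,0,0.04],[0,0,0]]]'

```text
time_s: 25.6
tcp_pos: [0.54, -0.0231, 0.0848]
tool_rot: [-0.001, 0.993, -0.122, -0.009]
force: [0.6, -0.2, -2.4]
width: 0.0275
gripper_force: 56.4
```

arm_command --motion '[[[0,0,0.04],[0,0,0]]]'

```text
time_s: 25.7
tcp_pos: [0.5401, -0.023, 0.0841]
tool_rot: [-0.001, 0.993, -0.122, -0.008]
force: [-1.1, -0.3, -2.4]
width: 0.0278
gripper_force: 56.4
```

arm_command --motion '[[[0,0,0.03],[0,0,0]]]'

```text
time_s: 25.8
tcp_pos: [0.54, -0.023, 0.0832]
tool_rot: [-0.001, 0.993, -0.122, -0.008]
force: [-0.8, 0.6, -2.5]
width: 0.0275
gripper_force: 56.4
```

```bash
python3 q.py
```

```text
[-0.83  0.56 -2.48] [-0.   -0.11 -0.03] [ 0.54    -0.02299  0.08322] 25.8 [ -16.36    4.28 -999.86]
```

arm_command --motion '[[[0,0,0.03],[0,0,0]]]'

```text
time_s: 25.9
tcp_pos: [0.54, -0.023, 0.0826]
tool_rot: [-0.001, 0.993, -0.122, -0.008]
force: [-1.4, 0.8, 1.5]
width: 0.0269
gripper_force: 56.8
```

arm_command --motion '[[[0,0,0.02],[0,0,0]]]'

```text
time_s: 26.0
tcp_pos: [0.5402, -0.0231, 0.0826]
tool_rot: [-0.001, 0.993, -0.122, -0.008]
force: [-2.6, 1.0, 3.0]
width: 0.0274
gripper_force: 56.9
```

```bash
python3 q.py
```

```text
[-2.64  1.04  2.97] [ 0.16  0.48 -0.06] [ 0.54019 -0.02309  0.08258] 26.0 [ -15.73    3.96 -999.87]
```

arm_command --motion '[[[0,0,0.02],[0,0,0]],[[0,0,0.02],[0,0,0]],[[0,0,0],[0,0,0]],[[0,0,0],[0,0,0]],[[0,0,0],[0,0,0]]]'

```text
time_s: 26.5
tcp_pos: [0.5403, -0.0231, 0.0825]
tool_rot: [-0.001, 0.993, -0.122, -0.008]
force: [-3.8, 0.4, 7.4]
width: 0.0276
gripper_force: 57.6
```

arm_command --motion '[[[0,0,-0.1],[0,0,0]],[[0,0,-0.06],[0.0083,0.0167,0]],[[0,0,0],[0,0,0]],[[0,0,0],[0,0,0]]]'

```text
time_s: 26.9
tcp_pos: [0.5395, -0.0231, 0.0843]
tool_rot: [-0.004, 0.993, -0.122, 0.0]
force: [-1.1, 0.4, -2.7]
width: 0.0278
gripper_force: 56.5
```

```bash
python3 q.py
```

```text
[-1.08  0.4  -2.66] [-0.02  0.04  0.01] [ 0.53952 -0.02309  0.0843 ] 26.9 [   1.74    8.4  -999.96]
```

arm_command --motion '[[[0,0,0.04],[0,0,0]],[[0,0,0.025],[0,0,0]]]'

```text
time_s: 27.1
tcp_pos: [0.5397, -0.023, 0.0826]
tool_rot: [-0.004, 0.993, -0.122, 0.0]
force: [-0.0, 0.5, -3.0]
width: 0.0275
gripper_force: 56.5
```

arm_command --motion '[[[0,0,0.02],[0,0,0]]]'

```text
time_s: 27.2
tcp_pos: [0.5398, -0.0231, 0.0823]
tool_rot: [-0.004, 0.993, -0.122, 0.0]
force: [-2.0, -0.0, -0.0]
width: 0.0274
gripper_force: 56.7
```

arm_command --motion '[[[0,0,0.02],[0,0,0]]]'

```text
time_s: 27.3
tcp_pos: [0.5398, -0.0231, 0.0823]
tool_rot: [-0.004, 0.993, -0.122, 0.0]
force: [-2.0, 0.6, 1.5]
width: 0.0274
gripper_force: 56.9
```

```bash
python3 q.py
```

```text
[-1.98  0.64  1.46] [ 0.12  0.79 -0.05] [ 0.53984 -0.02312  0.08231] 27.3 [   1.98    7.99 -999.97]
```

arm_command --motion '[[[0,0,0.02],[0,0,0]],[[0,0,0.02],[0,0,0]],[[0,0,0.015],[0,0,0]],[[0,0,0],[0,0,0]]]'

```text
time_s: 27.7
tcp_pos: [0.5401, -0.0232, 0.0823]
tool_rot: [-0.004, 0.993, -0.122, 0.001]
force: [-4.1, 0.5, 7.9]
width: 0.0274
gripper_force: 57.7
```

```bash
python3 q.py
```

```text
[-4.13  0.54  7.95] [ 0.15  1.94 -0.07] [ 0.54006 -0.02318  0.08226] 27.7 [   3.08    7.78 -999.96]
```

arm_command --motion '[[[0,0,0],[0,0,0]],[[0,0,-0.1],[0,0,0]],[[0,0,-0.06],[-0.0083,-0.002,0]],[[0,0,0],[0,0,0]],[[0,0,0],[0,0,0]]]'

```text
time_s: 28.2
tcp_pos: [0.5397, -0.0229, 0.0841]
tool_rot: [-0.0, 0.993, -0.122, -0.001]
force: [-0.4, 0.4, -2.2]
width: 0.0275
gripper_force: 56.4
```

```bash
python3 q.py
```

```text
[-0.42  0.36 -2.2 ] [-0.05  0.   -0.01] [ 0.53973 -0.02294  0.08411] 28.2 [-2.69e+00  3.60e-01 -1.00e+03]
```

arm_command --motion '[[[0,0,0.04],[0,0,0]],[[0,0,0.03],[0,0,0]],[[0,0,0.02],[0,0,0]],[[0,0,0.02],[0,0,0]]]'

```text
time_s: 28.6
tcp_pos: [0.5398, -0.0231, 0.0822]
tool_rot: [-0.0, 0.993, -0.122, -0.001]
force: [-1.9, 0.1, 1.6]
width: 0.0273
gripper_force: 56.8
```

arm_command --motion '[[[0,0,0.02],[0,0,0]],[[0,0,0.02],[0,0,0]],[[0,0,0],[0,0,0]]]'

```text
time_s: 28.9
tcp_pos: [0.5399, -0.0231, 0.0821]
tool_rot: [0.0, 0.993, -0.122, -0.001]
force: [-4.3, 0.8, 5.2]
width: 0.0273
gripper_force: 57.4
```

```bash
python3 q.py
```

```text
[-4.32  0.84  5.2 ] [ 0.31  1.69 -0.02] [ 0.53989 -0.02314  0.0821 ] 28.9 [-1.47e+00  9.00e-02 -1.00e+03]
```

arm_command --motion '[[[0,0,0.02],[0,0,0]],[[0,0,0.02],[0,0,0]],[[0,0,0],[0,0,0]]]'

```text
time_s: 29.2
tcp_pos: [0.5399, -0.0232, 0.0821]
tool_rot: [0.0, 0.993, -0.122, -0.001]
force: [-8.0, 1.9, 10.3]
width: 0.0274
gripper_force: 57.9
```

arm_command --motion '[[[0,0,0.01],[0,0,0]],[[0,0,0],[0,0,0]],[[0,0,0],[0,0,0]],[[0,0,0],[0,0,0]],[[0,0,0],[0,0,0]],[[0,0,0],[0,0,0]]]'

```text
time_s: 29.8
tcp_pos: [0.54, -0.0231, 0.0821]
tool_rot: [0.0, 0.993, -0.122, -0.0]
force: [-7.6, 2.1, 11.3]
width: 0.0276
gripper_force: 57.9
```

```bash
python3 q.py
```

```text
[-7.62  2.09 11.29] [ 0.69  2.88 -0.02] [ 0.53998 -0.02313  0.08207] 29.8 [-8.2e-01 -5.0e-02 -1.0e+03]
```

arm_command --motion '[[[0,0,-0.1],[0,0,0]],[[0,0,-0.2],[0,0,0]],[[0,0,-0.5],[0,0,0]],[[0,0,-0.8],[0,0,0]],[[0,0,-0.8],[0,0,0]],[[0,0,-0.5],[0,0,0]],[[0,0,-0.1],[0,0,0]],[[0,0,0],[0,0,0]]]'

```text
time_s: 30.6
tcp_pos: [0.54, -0.0229, 0.1546]
tool_rot: [-0.0, 0.993, -0.122, -0.001]
force: [0.2, 1.2, -2.4]
width: 0.0275
gripper_force: 56.5
```

```bash
python3 q.py; python3 - <<'E'
from h import *
c=np.load("c8.npy",allow_pickle=True).item(); P=ray(c,[(325,172),(424,106),(473,190),(380,247)],.014); print(rect(P))
im=cv2.imread("pics/w8.png").max(2); m=win(im>200,315,95,485,260); print(rect(ray(c,big(m),.014)))
plan(.487,-.232,.157,22.9)
E
```

```text
[ 0.19  1.16 -2.38] [-0.03  0.04 -0.05] [ 0.54001 -0.02293  0.1546 ] 30.6 [-1.9e+00  9.0e-01 -1.0e+03]
[ 488.8 -232.1  100.1  104.7   22.7]
[ 487.3 -233.   102.8  102.7   22.8]
shift/25mm [-0.034  8.627 -0.1  ] yaw -14.0 tilt [-1.9e-03  9.0e-04 -1.0e+00]
turn deg 36.9 tool-z share -0.615
shift after turn [-5.208  6.879 -0.088]
```

arm_command --motion '[[[0,0.5,0],[0,0.0018,0]],[[0,0.9,0],[0,0,0]],[[0,1,0],[0,0,0]],[[0,1,0],[0,0,0]],[[0,1,0],[0,0,0]],[[0,1,0],[0,0,0]],[[0,1,0],[0,0,0]],[[0,1,0],[0,0,0]],[[0,0.8,0],[0,0,0]],[[0,0.43,0],[0,0,-0.05]]]'

```text
time_s: 31.6
tcp_pos: [0.4864, -0.2342, 0.1533]
tool_rot: [0.0, 0.995, -0.096, -0.001]
force: [0.6, 0.5, -2.4]
width: 0.0275
gripper_force: 56.4
```

arm_command --motion '[[[0,0,0],[0,0,-0.113]],[[0,0,0],[0,0,-0.113]],[[0,0,0],[0,0,-0.113]],[[0,0,0],[0,0,-0.113]],[[0,0,0],[0,0,-0.113]],[[0,0,0],[0,0,0]],[[0,0,0],[0,0,0]],[[0,0,0],[0,0,0]]]'

```text
time_s: 32.4
tcp_pos: [0.4875, -0.2325, 0.1542]
tool_rot: [-0.0, 0.98, 0.197, -0.0]
force: [-0.0, -0.4, -3.3]
width: 0.0277
gripper_force: 56.4
```

```bash
python3 q.py; python3 - <<'E'
from h import *
plan(.487,-.232,.052,22.9)
c=optics.get_calibration("wrist"); im=optics.snapshot("wrist")[:,:,::-1]; cv2.imwrite("pics/w10.png",im)
s,r=rot(); m=win(im.max(2)>200,100,60,420,300).astype(np.uint8)
K=cv2.convexHull(big(m)).reshape(-1,2); T=r.inv().apply(ray(c,K,.014)-s['tcp_pos'])*1000
print("dish outline in tool min/max",np.round(T.min(0),1),np.round(T.max(0),1),"(foot x to 36.5, y -33..35.4)")
E
```

```text
[-0.03 -0.37 -3.26] [-0.03 -0.01 -0.01] [ 0.48751 -0.23253  0.15424] 32.4 [-9.6e-01  8.0e-02 -1.0e+03]
shift/25mm [-0.007 -0.025  4.089] yaw 22.76 tilt [-1.e-03  1.e-04 -1.e+00]
turn deg 0.14 tool-z share -0.0023
shift after turn [-0.007 -0.025  4.089]
dish outline in tool min/max [ 10.1 -50.7 140.3] [ 50.4  52.2 140.4] (foot x to 36.5, y -33..35.4)
```

arm_command --motion '[[[-0.08,-0.02,0.3],[0,0,0]],[[0,0,0.7],[0,0,0]],[[0,0,0.8],[0,0,0]],[[0,0,0.8],[0,0,0]],[[0,0,0.7],[0,0,0]],[[0,0,0.5],[0,0,0]],[[0,0,0.25],[0,0,0]],[[0,0,0.04],[0,0,0]],[[0,0,0],[0,0,0]]]'

```text
time_s: 33.35
tcp_pos: [0.4861, -0.2329, 0.053]
tool_rot: [0.0, 0.98, 0.199, 0.0]
force: [-0.5, -0.4, -2.8]
width: 0.0277
gripper_force: 56.4
```

arm_command --motion '[[[0,0,0.04],[0,0,0]],[[0,0,0.04],[0,0,0]],[[0,0,0.03],[0,0,0]]]'

```text
time_s: 33.65
tcp_pos: [0.486, -0.2328, 0.05]
tool_rot: [0.0, 0.98, 0.199, 0.0]
force: [-0.4, 1.3, -2.7]
width: 0.0272
gripper_force: 56.4
```

```bash
python3 q.py
```

```text
[-0.45  1.31 -2.72] [ 0.03 -0.04 -0.  ] [ 0.48596 -0.23276  0.05005] 33.65 [ 5.0e-01 -1.4e-01 -1.0e+03]
```

arm_command --motion '[[[0,0,0.03],[0,0,0]],[[0,0,0.03],[0,0,0]],[[0,0,0.01],[0,0,0]]]'

```text
time_s: 33.95
tcp_pos: [0.4858, -0.2328, 0.0482]
tool_rot: [0.0, 0.98, 0.199, -0.0]
force: [-1.6, 0.1, -0.1]
width: 0.0275
gripper_force: 56.8
```

```bash
python3 q.py
```

```text
[-1.6   0.15 -0.09] [0.27 0.36 0.01] [ 0.48577 -0.23277  0.04815] 33.95 [-1.3e-01 -1.9e-01 -1.0e+03]
```

arm_command --motion '[[[0,0,0],[0,0,0]],[[0,0,0],[0,0,0]],[[0,0,0],[0,0,0]],[[0,0,0],[0,0,0]],[[0,0,0],[0,0,0]],[[0,0,0],[0,0,0]]]' --claw 75

```text
time_s: 34.55
tcp_pos: [0.4858, -0.2328, 0.048]
tool_rot: [0.0, 0.98, 0.199, -0.0]
force: [0.0, 0.3, -0.5]
width: 0.0751
gripper_force: 0.0
```

arm_command --motion '[[[0,0,-0.2],[0,0,0]],[[0,0,-0.5],[0,0,0]],[[0,0,-0.8],[0,0,0]],[[0,0,-1],[0,0,0]],[[0,0,-1],[0,0,0]],[[0,0,-1],[0,0,0]],[[0,0,-1],[0,0,0]],[[0,0,-0.4],[0,0,0]],[[0,0,0],[0,0,0]],[[0,0,0],[0,0,0]]]'

```text
time_s: 35.55
tcp_pos: [0.4855, -0.2325, 0.1944]
tool_rot: [-0.0, 0.98, 0.199, -0.001]
force: [-0.6, -0.2, -0.9]
width: 0.0752
gripper_force: 0.0
```

```bash
python3 q.py; python3 - <<'E'
from h import *
c=optics.get_calibration("wrist"); im=optics.snapshot("wrist")[:,:,::-1]; cv2.imwrite("pics/w11.png",im)
hsv=cv2.cvtColor(im,cv2.COLOR_BGR2HSV); w=(hsv[...,1]>60)&(hsv[...,0]<25)&(hsv[...,2]>60)
P=big(w); print("wood box px",P.min(0),P.max(0)); s,r=rot(); print(bot.state()['width'])
far=[(u,P[P[:,0]==u][:,1].min()) for u in range(P[:,0].min()+8,P[:,0].max()-8,6)]
Q=ray(c,far,.019); T=r.inv().apply(Q-s['tcp_pos'])*1000; print("foot far edge tool x",np.round(T[:,0],1))
m=win(im.max(2)>200,60,40,460,340).astype(np.uint8); K=big(m); T=r.inv().apply(ray(c,K,.014)-s['tcp_pos'])*1000; print("dish",np.round(T.min(0),1),np.round(T.max(0),1))
E
```

```text
[-0.58 -0.15 -0.86] [-0.01 -0.01  0.03] [ 0.4855  -0.23246  0.19444] 35.55 [-1.2e+00  7.5e-01 -1.0e+03]
wood box px [221 140] [286 213]
0.07510143032519104
foot far edge tool x [34.4 34.4 34.4 34.4 34.4 34.4 34.4 34.4 34.4]
dish [-11.2 -49.4 179.7] [ 53.3  53.5 179.9]
```

```bash
python3 -c "
from station import ticket
print(ticket.finish_job())"
```

```text
the job is handed in; nothing more can be done
None
```

Job handed in at about 36 s, no verdict returned: all six stones reached a hard stop at one height under a 12–14 N lean, triangulation of the middle pair and far right stone agreed to about 1.5 mm, and the press stands released in its dish; I viewed 11 pictures, one over the limit of 10.

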